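# Switch on the work lamp and hold its telescopic mast at full height

## Robot

A 6-joint arm with a two-finger parallel gripper is mounted at the origin on the work surface. World frame = base frame: x ahead of the robot, y to its left, z up, the work surface at z = 0. Lengths are in m, angles in rad, forces in N, time in s.
With the tool pointing down it reaches from about 0.35 to 0.85 m from the base axis. Payload 8.1 kg.
Tool frame: the origin (TCP) lies at the very end of the fingers, on their centre line; the grasp point (between the pads) lies 19 mm behind it (manip.hold_point_z is the distance from the TCP to the grasp point, in m); z points along the fingers, y is the line along which they close (so a half turn about z gives the same grasp; the last joint's range is limited). The gripper opens to 93 mm and grips with 3 to 60 N. Pads are 15 mm wide; open, the fingers measure 128 mm over their backs; the gripper's body (75 mm by 188 mm) begins 65 mm behind the grasp point.
Start: joints at [-1.395, 0.13, 1.488, -0, 1.523, -0.085], TCP at [0.155, -0.58, 0.219] pointing down, gripper open.
Joint ranges: [-2.96, 2.96], [-0.89, 2.26], [0.02, 2.5], [-1.34, 4.48], [0, 2.73], [-2.66, 2.66]. Speed limits (rad/s): [2.39, 2.39, 2.79, 3.14, 3.14, 3.14].

## Interface

Orientations are given as a unit quaternion [x, y, z, w].
In Python, from workcell import manip gives the robot as it stands. The module is installed in compiled form; this text tells all that it offers.
- The arm moves only by the tool step_arm, never from a script. Its argument "targets" is a list of rows, each a list of 4 numbers: the shift along the tool's x, y, z in m, then the turn about the tool's z in degrees. In form: [[x, y, z, twist], ...]. A call has 1 to 8 rows; each row shifts and turns the commanded pose from where the row before left it, along the tool's axes as they then stand; what a row does not reach is not made up. A row lasts 1/10 s, in which the tool goes at most 50 mm and 8.59 degrees, less where a joint would pass 70% of its speed; a pose out of reach is approached as far as the arm can. A call is refused whole if a number of a shift passes 0.05 or a number of a turn 8.59, either way. A call with a gripper value outside its range is refused whole. "claw" is the finger opening in m, from 0 to 0.093, set as the call begins (left out, the last holds). The fingers move at their own pace and stop on an object; the grip force is fixed at half the most. Time passes only in rows, so rows that do not move let the fingers close. It gives the time, the measured TCP pose, the force, the opening and the grip force at its end, in the units of the state.
- manip.read_state(): the state, without advancing time (a new reading comes with each control period).
- manip.get_image(name): name is "side" or "top" or "wrist"; returns a dict with "pixels" (480x640x3 uint8, blue, green, red), "fx", "fy", "cx", "cy" (pixels), "R" (3x3) and "t" (3): a world point X has camera coordinates R X + t. Camera axes: x right, y down, z forward; pixel columns grow to the right and rows downward; lengths in m; the calibration is good to about 2 mm. A picture is of the moment at which its call begins. There is no depth.
- manip.hand_in(): hands the job in; it is judged then, once.
The state is a dict: "time": time; "joints": joint angles; "qvel": joint speeds; "joint_efforts": joint torques, N m; "tool_pos": TCP position; "tcp_rot": TCP orientation; "wrist_force": force on the tool from outside, world axes, zero at the start; "ft_torque": the same for the moment, N m; "opening": finger opening in m; "grasp_force": force on a finger pad.
Only numpy, scipy, OpenCV 4.12 (cv2) and the standard library are available. Lean on these libraries where they do the work, as an engineer would, in place of code of your own. Each camera call takes 0.05 s, during which the arm holds its last target. There are 200 camera calls.

## Task

Light up the counter: push the green button of the black wireless switch fully down to switch on the yellow work lamp, then squeeze the lamp's black top grip so that the red release button in its side is pressed in, and pull the telescopic mast straight up past its first stop to the second stop, where both tube sections are fully out. The mast sinks when let go, so finish while still gripping it and holding it up at the second stop; leave the other things on the counter where they are.

Things in the scene. Friction and masses are not known exactly. Their poses are not given: they have to be found in the camera images.
- switch_top (a point): centre of the top face of the green push button (30 mm diameter), 22 mm above the counter, on a round black housing 46 mm across and 12 mm tall, fixed to the counter. Push it straight down 6 mm; its spring needs 5 N when fully down and brings it back. The switch lies to the left with the lamp to the right, or the other way round
- switch (a joint): travel of the green button, m: 0 up, 0.006 fully down
- lamp: work lamp, fixed to the counter: black base 120 x 110 x 36 mm, outer tube with black collar (49 mm across, top at 106 mm); origin under the base's centre, z up along the mast, yaw within 0.7 rad of 0. A yellow light panel (110 mm along y, 54 mm tall) hangs from the head, 32 to 52 mm from the mast axis on the +x side, its top 110 mm above the counter with the mast down
- grip: black block on top of the mast, taken between the fingers from above: 44 mm along its x, 30 mm along its y, 54 mm tall; origin at the centre of its underside (114.5 mm above the counter with the mast down), axes parallel to the lamp's. The red release button sits in its +y side. It moves straight up with the mast, 170 mm in all. Fingers closing along its y at button height press the button in
- grip_mid (a point): point to grip: the middle of the grip on the button's height, 29 mm above the grip's underside (143.5 mm above the counter with the mast down, 313.5 mm at the second stop); same axes as the grip
- release (a joint): travel of the red release button (20 mm along x, 30 mm tall), m: 0 out, standing 6 mm proud of the grip's +y side, 0.005 fully in, 1 mm proud (7 N). Until it is pressed in by 4 mm a latch holds the mast down. With the mast up the latch no longer acts; dropped with the button out it rests 12 mm above the bottom and can be raised from there
- mast_top (a joint): extension of the upper tube section (with head, panel and grip) out of the middle one, m: 0 down, 0.085 at its stop. It comes out first (first stop) and takes 3 to 5 N to lift
- mast_mid (a joint): extension of the middle tube section out of the outer tube, m: 0 down, 0.085 at its stop. It follows when the upper one is out; lifting both takes 6 to 9 N. With both at 0.085 the mast is at the second stop and goes no farther; it slides down under its weight when let go
- fan_bowl: white plastic ceiling fan bowl cover lying dome up, 170 mm across, 53 mm tall, loose; origin under its centre. Leave alone
- pulley: aluminium pulley wheel lying flat, 70 mm across, 21 mm tall, loose, between lamp and switch; origin under its centre. Leave alone
- pliers: slip-joint pliers with blue handles lying flat, about 170 mm long along x, 16 mm tall, loose. Leave alone
- jar: small glass jar with orange cap, 60 mm across, 85 mm tall, loose. Leave alone
- screwdriver: screwdriver lying on the counter, about 26 mm tall, loose. Leave alone
- parts_box: clear plastic parts box with closed hinged lid, 110 x 160 x 39 mm with a small knob on the lid, fixed to the counter; origin under its centre. Leave alone
- parts_lid (a joint): angle of the parts box's lid, rad: 0 shut. Leave shut
Things that resemble listed ones, but are neither listed nor needed, are in the scene too. What is shaped like the lamp but orange, purple or turquoise is not meant.

How it is judged:
On the way, in this order (a step that is already met when the one before it is completed fails the run):
1. the green switch button is pushed down (value of joint switch above 0.0045 m), for 0.05 s.
2. the red release button is pressed in between the fingers (value of joint release above 0.004 m and contact force between the fingers and grip above 3 N), for 0.1 s.
3. the mast is pulled up to its second stop (value of joint each of mast_top, mast_mid above 0.079 m and contact force between the fingers and grip above 3 N), for 0.3 s.
At the end, for the whole second after the job is handed in: the fingers hold the grip (over 3 N) with both mast sections within 6 mm of their 85 mm stops and still (under 20 mm/s); the other loose things are within 30 mm of where they began and the parts box is shut (under 0.1 rad) (all of step 3 and velocity of joint mast_top between -0.02 and 0.02 m/s and velocity of joint mast_mid between -0.02 and 0.02 m/s and distance of each of fan_bowl, pulley, pliers, jar, screwdriver from where it was at the start of the episode below 0.03 m and value of joint parts_lid below 0.1 rad); the arm keeps its last pose, push and grip.
It fails at once if another thing on the counter is displaced by more than 30 mm or the parts box is opened (distance of any of fan_bowl, pulley, pliers, jar, screwdriver from where it was at the start of the episode above 0.03 m or value of joint parts_lid above 0.15 rad).
It also fails if it takes over 43 s, if anything falls off the work surface, if the arm or the gripper's body presses on something with over 40 N, if the wrist force passes 120 N, or if a joint passes its speed limit or range.

## Working session

There is one attempt and no reset: what is moved stays moved. The work goes in short steps, Python scripts to look and compute and a tool call to move; the robot and the scene stay as the last step left them, time stands still between calls to the robot, and variables do not carry over. Pictures are saved under pics/ and viewed, at most 10 in all, crops included, and the job is handed in when it is done.

Besides the shell and the picture viewer there is one more tool, called after "Call:" by a JSON object that holds its "name" and its "arguments". step_arm: Moves the arm, as the interface text tells. Its arguments: {"type":"object","properties":{"targets":{"type":"array","items":{"type":"array","items":{"type":"number"}}},"claw":{"type":"number"}},"required":["targets"]}

```bash
mkdir -p pics
cat > h.py <<'E'
import numpy as np, cv2
from workcell import manip
def ray(im,u,v):
    d=im["R"].T@np.array([(u-im["cx"])/im["fx"],(v-im["cy"])/im["fy"],1]); c=-im["R"].T@im["t"]
    return c,d
def plane(im,u,v,z):
    c,d=ray(im,u,v); return c+d*(z-c[2])/d[2]
def proj(im,X):
    p=im["R"]@np.array(X)+im["t"]; return p[0]/p[2]*im["fx"]+im["cx"],p[1]/p[2]*im["fy"]+im["cy"]
E
python3 - <<'E'
from h import *
import pickle
for n in("top","side"):
    im=manip.get_image(n); cv2.imwrite(f"pics/{n}0.png",im["pixels"]); pickle.dump(im,open(n+"0.pkl","wb"))
    print(n,-im["R"].T@im["t"],im["R"].round(2).tolist(),im["fx"])
print(manip.read_state(),manip.hold_point_z)
E
```

```text
top [0.26301017 0.02538178 1.52097366] [[-0.0, -1.0, 0.02], [-0.98, -0.0, -0.19], [0.19, -0.02, -0.98]] 593.3149795579268
side [0.34191464 1.09855055 0.89178446] [[-0.99, -0.17, 0.0], [-0.1, 0.55, -0.83], [0.14, -0.82, -0.56]] 549.1201662408017
{'time': 0.1, 'joints': array([-1.39545282e+00,  1.31074653e-01,  1.48918877e+00,  2.03723714e-05,
        1.52305807e+00, -8.53856503e-02]), 'qvel': array([ 0.00051154, -0.00108455, -0.00032598,  0.00124101,  0.00048116,
       -0.00066063]), 'joint_efforts': array([ 1.71674659e-03, -5.61342967e+01, -4.93094552e+01,  7.70230824e-02,
        2.90569203e-02, -8.58701560e-05]), 'tool_pos': array([ 0.15461336, -0.57917473,  0.21768885]), 'tcp_rot': array([ 9.91514260e-01,  1.29995095e-01, -2.87038717e-05, -8.64006848e-04]), 'wrist_force': array([-0.65217728, -0.19162197,  0.34556035]), 'ft_torque': array([ 0.05502302, -0.06074839, -0.01031596]), 'grasp_force': 0.0, 'opening': 0.09267464917148906} 0.0188
```

View pics/top0.png

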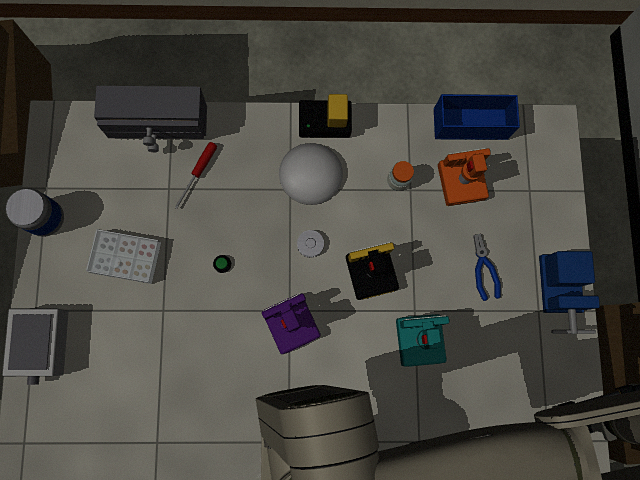

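View pics/side0.png

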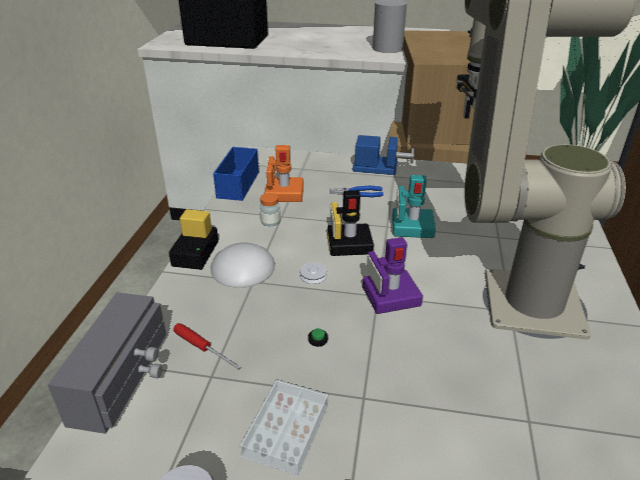

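The top view shows image up = +x and left = +y. The green switch is at (222,264). Lamp-like candidates in the top view:
- black body with yellow panel at (372,268)
- purple at (290,325)
- turquoise at (422,340)
- orange at (465,175)
- black box with a yellow block at (325,115), which has no mast

I choose (372,268): black base, yellow panel, red button. I'll check it in a close crop.

Run:
```python
from h import *
import pickle
T=pickle.load(open("top0.pkl","rb"));S=pickle.load(open("side0.pkl","rb"))
a=T["pixels"][235:305,335:435]; b=S["pixels"][180:260,315:385]
z=lambda a:cv2.resize(a,(400,560) if a is b else (800,560),interpolation=cv2.INTER_CUBIC)
z2=np.hstack([cv2.resize(a,(400,280)),cv2.resize(b,(245,280))]); z2=cv2.convertScaleAbs(z2,alpha=1.5,beta=25)
cv2.imwrite("pics/crop.png",z2)
def blob(im,box,lo,hi):
    x0,y0,x1,y1=box;h=cv2.cvtColor(im["pixels"],cv2.COLOR_BGR2HSV)[y0:y1,x0:x1]
    m=cv2.inRange(h,lo,hi);n,l,s,c=cv2.connectedComponentsWithStats(m);i=1+s[1:,4].argmax()
    cs=cv2.findContours((l==i).astype(np.uint8),0,1)[0][0]+[x0,y0]
    return c[i]+[x0,y0],s[i]+[x0,y0,0,0,0],cv2.minAreaRect(cs.astype(np.float32))
red=((0,150,60),(8,255,255));yel=((18,120,60),(35,255,255));grn=((45,80,30),(85,255,255))
for n,im,box,c in [("redT",T,(335,235,435,305),red),("redS",S,(320,180,385,260),red),("yelT",T,(335,235,435,305),yel),("yelS",S,(320,180,385,260),yel),("grT",T,(200,245,245,285),grn),("grS",S,(300,320,335,350),grn)]:
    print(n,blob(im,box,*c))
def tri(u,v):
    A=[];B=[]
    for im,p in((T,u),(S,v)):
        c,d=ray(im,*p);d/=np.linalg.norm(d);P=np.eye(3)-np.outer(d,d);A.append(P);B.append(P@c)
    r=np.linalg.lstsq(np.vstack(A),np.hstack(B),rcond=None);return r[0],r[1]
print("red",tri(blob(T,(335,235,435,305),*red)[0],blob(S,(320,180,385,260),*red)[0]))
g=blob(T,(200,245,245,285),*grn)[0];gs=blob(S,(300,320,335,350),*grn)[0]
print("sw",plane(T,*g,.02),plane(S,*gs,.02),tri(g,gs))
```

```text
redT (array([371.34782609, 265.69565217]), array([369, 262,   5,   8,  23]), ((371.1153869628906, 265.576904296875), (7.452413558959961, 3.530090570449829), 78.69007110595703))
redS (array([351.87012987, 203.38961039]), array([348, 199,   9,  10,  77]), ((352.0, 203.5), (9.0, 8.0), 90.0))
yelT (array([370.19047619, 250.67032967]), array([348, 243,  46,  19, 273]), ((370.4046936035156, 250.67425537109375), (8.35673713684082, 46.558963775634766), 73.68614959716797))
yelS (array([336.62037037, 221.17592593]), array([332, 202,  10,  37, 216]), ((336.78912353515625, 219.98135375976562), (36.37598419189453, 7.8868279457092285), 86.3086166381836))
grT (array([221.08823529, 262.74509804]), array([216, 258,  12,  11, 102]), ((221.5, 263.0), (10.0, 11.0), 90.0))
grS (array([317.60992908, 334.34042553]), array([311, 329,  14,  12, 141]), ((317.5, 334.5), (11.0, 13.0), 90.0))
red (array([ 0.47209754, -0.15301385,  0.14444041]), array([3.88885909e-07]))
sw [0.49795971 0.21501912 0.02      ] [0.49778693 0.2198158  0.02      ] (array([0.49858182, 0.21555144, 0.01577471]), array([3.01374587e-09]))
```

View pics/crop.png

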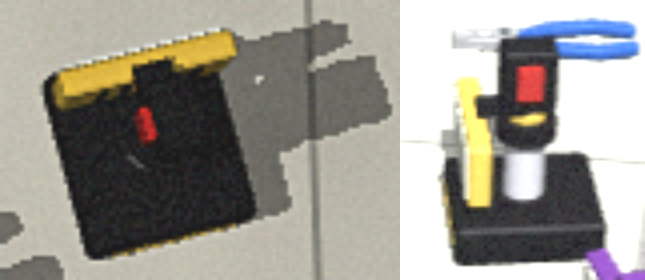

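The crop confirms it: the black lamp has a yellow panel, a red button at top (371,266) / side (352,203), and a yaw of about +16°. I'm moving toward it for a wrist look on the way to the switch.

Call:
{"name": "step_arm", "arguments": {"targets": [[0.02,-0.015,-0.02,0],[0.035,-0.03,-0.01,0],[0.035,-0.03,-0.01,0],[0.035,-0.03,-0.005,0],[0.035,-0.03,-0.005,0],[0.035,-0.03,0,0],[0.035,-0.03,0,0],[0.035,-0.03,0,0]], "claw": 0.093}}

```text
time: 0.9
tool_pos: [0.3533, -0.2922, 0.2684]
tcp_rot: [0.992, 0.13, -0.0, -0.0]
wrist_force: [0.8, 0.5, -0.8]
opening: 0.0929
grasp_force: 0.0
```

```bash
cat >> h.py <<'E'
from scipy.spatial.transform import Rotation as Ro
def to_tool(X):
    s=manip.read_state();return Ro.from_quat(s["tcp_rot"]).inv().apply(np.array(X)-s["tool_pos"])
E
python3 - <<'E'
from h import *
import pickle
T=pickle.load(open("top0.pkl","rb"))
r=((370.40,250.67),(8.357,46.56),73.686)
p=cv2.boxPoints(r); P=[plane(T,*q,.105)[:2] for q in p]; print(p.round(1).tolist(),np.round(P,4).tolist())
for i in range(4): d=P[(i+1)%4]-P[i]; print(np.hypot(*d),np.degrees(np.arctan2(d[1],d[0])))
im=manip.get_image("wrist"); cv2.imwrite("pics/w1.png",im["pixels"]); pickle.dump(im,open("w1.pkl","wb"))
s=manip.read_state();print(s["tool_pos"],s["tcp_rot"],s["time"]); print(to_tool([.478,-.172,.2]), proj(im,[.478,-.172,.1685]))
E
```

```text
[[346.8999938964844, 253.1999969482422], [391.6000061035156, 240.10000610351562], [393.8999938964844, 248.10000610351562], [349.20001220703125, 261.20001220703125]] [[0.509, -0.0992], [0.5418, -0.2089], [0.5219, -0.2141], [0.4893, -0.1047]]
0.11447546633200702 -73.36452383080987
0.02054593207683671 -165.36277506821162
0.1141807483908786 106.57264954530213
0.020412590087888597 15.45192706995466
[ 0.35676825 -0.28709231  0.26852371] [ 0.99126494  0.13186977  0.00135785 -0.00153244] 0.95
[ 0.14689156 -0.07921048  0.06919137] (np.float64(190.7338715093068), np.float64(17.954665134664793))
```

View pics/w1.png

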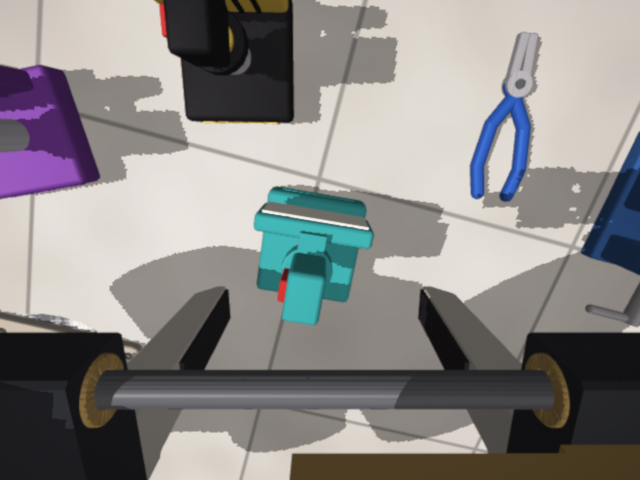

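The wrist view shows the turquoise decoy at (305,260) and the black lamp at (235,60), its base edges almost square to the tool. A bit closer for one precise measurement.

Call:
{"name": "step_arm", "arguments": {"targets": [[0.024,-0.033,0,0.5],[0.024,-0.033,0,0.5],[0.022,-0.034,0,0.5],[0,0,0,0]]}}

```text
time: 1.35
tool_pos: [0.3966, -0.176, 0.2685]
tcp_rot: [0.993, 0.119, 0.0, -0.001]
wrist_force: [-0.2, -0.0, 0.7]
opening: 0.0931
grasp_force: 0.0
```

Run:
```python
from h import *
import pickle
im=manip.get_image("wrist"); cv2.imwrite("pics/w2.png",im["pixels"]); pickle.dump(im,open("w2.pkl","wb"))
s=manip.read_state();print(s["tool_pos"],s["tcp_rot"],Ro.from_quat(s["tcp_rot"]).as_matrix().round(3).tolist()); print(to_tool([.478,-.172,.2]))
for yaw in (16.,):
    c,sn=np.cos(np.radians(yaw)),np.sin(np.radians(yaw))
    for a,b in((22,15),(-22,15),(-22,-15),(22,-15)): print(np.round(proj(im,[.478+(c*a-sn*b)/1e3,-.172+(sn*a+c*b)/1e3,.1685])))
```

```text
[ 0.39603974 -0.17798184  0.26844134] [ 9.92873228e-01  1.19175213e-01 -5.27481765e-05 -1.35146313e-04] [[0.972, 0.237, -0.0], [0.237, -0.972, 0.0], [-0.0, -0.0, -1.0]]
[0.08105271 0.01360334 0.06843164]
[323. 102.]
[325. 169.]
[368. 167.]
[367. 100.]
```

View pics/w2.png

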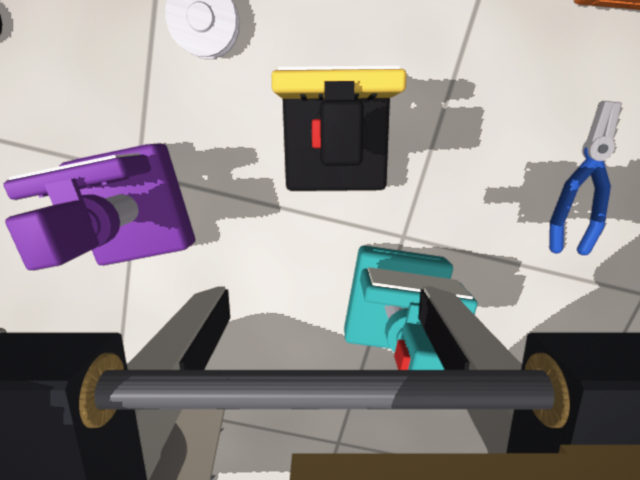

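The wrist view shows the lamp cleanly: panel (272–406, 68–95), grip top roughly (322–362, 100–165), red button at (316,133).

Run:
```python
from h import *
import pickle
im=pickle.load(open("w2.pkl","rb"))
h=cv2.cvtColor(im["pixels"],cv2.COLOR_BGR2HSV); g=cv2.cvtColor(im["pixels"],cv2.COLOR_BGR2GRAY)
m=cv2.inRange(h[55:110,265:410],(18,100,60),(35,255,255))
rows=[(u+265,55+np.flatnonzero(m[:,u])[0]) for u in range(12,132) if m[:,u].any()]
P=np.array([plane(im,u,v,.11)[:2] for u,v in rows]); vx,vy,_,_=cv2.fitLine(P.astype(np.float32),cv2.DIST_HUBER,0,.01,.01).ravel()
print("panel dir yaw",np.degrees(np.arctan2(vy,vx))%180-90)
us=[265+np.flatnonzero(r)[[0,-1]] for r in m if r.sum()>255*80]; print(np.median(us,axis=0))
base=g[100:188,270:400]
print("rowprofile g[130]",g[125:155,312:370].mean(0).astype(int).tolist())
print("colprofile",g[92:175,334:352].mean(1).astype(int).tolist())
```

```text
panel dir yaw 14.3136215
[272. 405.]
rowprofile g[130] [76, 89, 93, 93, 93, 93, 91, 85, 61, 35, 32, 35, 37, 38, 39, 39, 39, 39, 39, 39, 39, 38, 38, 38, 38, 38, 38, 38, 38, 37, 37, 37, 37, 37, 37, 38, 37, 38, 37, 37, 37, 37, 37, 37, 37, 36, 34, 30, 25, 22, 20, 25, 27, 26, 26, 26, 27, 27]
colprofile [39, 39, 38, 39, 39, 38, 38, 32, 23, 24, 28, 32, 35, 38, 40, 40, 40, 40, 39, 39, 39, 39, 39, 39, 39, 39, 39, 39, 39, 39, 39, 39, 39, 39, 38, 38, 38, 38, 38, 38, 38, 38, 38, 38, 38, 38, 38, 37, 38, 38, 37, 37, 37, 37, 37, 37, 37, 37, 37, 37, 37, 37, 37, 37, 37, 37, 37, 37, 36, 34, 31, 28, 25, 27, 34, 37, 38, 38, 38, 37, 38, 38, 37]
```

Run:
```python
from h import *
import pickle
im=pickle.load(open("w2.pkl","rb"))
print("grip",plane(im,340.8,132.3,.1685)); c=(plane(im,272,82,.105)+plane(im,405,81,.105))/2;print("panelmid",c, "-42mm:",c[:2]-.042*np.array([np.cos(.25),np.sin(.25)]))
print("sw from here",to_tool([.498,.216,.022]))
```

```text
grip [ 0.47919331 -0.16804554  0.1685    ]
panelmid [ 0.51824065 -0.15876274  0.105     ] -42mm: [ 0.47754633 -0.1691537 ]
sw from here [ 0.1923184  -0.35859228  0.24652814]
```

Call:
{"name": "step_arm", "arguments": {"targets": [[0.024,-0.043,0,0],[0.024,-0.043,0,0],[0.024,-0.043,0,0],[0.024,-0.043,0,0],[0.024,-0.043,0.005,0],[0.024,-0.043,0.01,0],[0.024,-0.043,0.01,0],[0.022,-0.043,0.01,0]], "claw": 0}}

```text
time: 2.2
tool_pos: [0.5013, 0.199, 0.233]
tcp_rot: [0.993, 0.116, 0.0, 0.0]
wrist_force: [0.6, 0.1, 0.6]
opening: 0.0338
grasp_force: 0.0
```

Call:
{"name": "step_arm", "arguments": {"targets": [[0,-0.014,0.04,0],[0,0,0.04,0],[0,0,0.03,0],[0,0,0,0],[0,0,0,0]]}}

```text
time: 2.7
tool_pos: [0.4973, 0.211, 0.1238]
tcp_rot: [0.993, 0.116, -0.001, 0.0]
wrist_force: [-0.3, -0.7, 0.4]
opening: 0.0003
grasp_force: 0.0
```

Run:
```python
from h import *
im=manip.get_image("wrist"); cv2.imwrite("pics/w3.png",im["pixels"])
T=manip.get_image("top")
s=manip.read_state();print(s["time"],s["tool_pos"],s["tcp_rot"],s["opening"],to_tool([.498,.216,.022]), proj(im,[.498,.216,.022]))
h=cv2.cvtColor(im["pixels"],cv2.COLOR_BGR2HSV);m=cv2.inRange(h,(45,80,30),(85,255,255));n,l,st,c=cv2.connectedComponentsWithStats(m);i=1+st[1:,4].argmax();print(st[i],c[i],plane(im,*c[i],.02))
```

```text
2.8 [0.49889983 0.21187532 0.12618449] [ 9.93182699e-01  1.16555681e-01  1.68401377e-03 -2.52805431e-04] 0.0006303028936454681 [-0.00027507 -0.00420953  0.10418462] (np.float64(317.18170399384877), np.float64(243.20622647101754))
[ 298  217   41   41 1310] [318.08244275 237.30610687] [0.50210384 0.2162885  0.02      ]
```

View pics/w3.png

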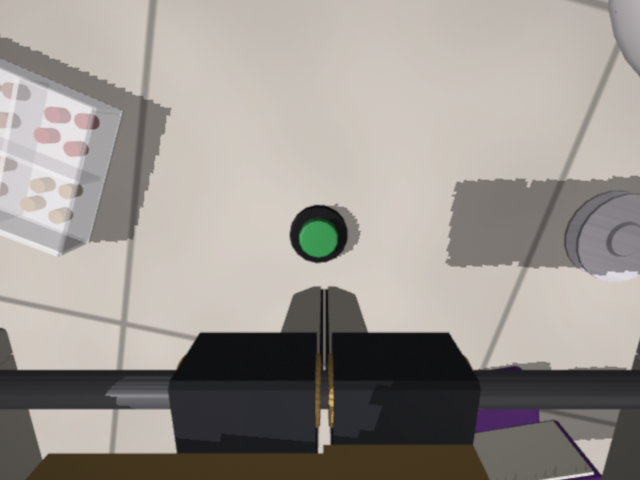

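The button is at (318,237), right below the closed fingers. I'm going down on it.

Call:
{"name": "step_arm", "arguments": {"targets": [[0.002,-0.004,0.03,0],[0,0,0.03,0],[0,0,0.025,0],[0,0,0.01,0],[0,0,0.005,0],[0,0,0.003,0],[0,0,0.003,0],[0,0,0,0]]}}

```text
time: 3.6
tool_pos: [0.4995, 0.2169, 0.0192]
tcp_rot: [0.993, 0.117, 0.001, -0.0]
wrist_force: [-0.3, -0.2, 3.5]
opening: 0.0003
grasp_force: 1.6
```

Call:
{"name": "step_arm", "arguments": {"targets": [[0,0,0.0015,0],[0,0,0.0015,0],[0,0,0,0]]}}

```text
time: 3.9
tool_pos: [0.4994, 0.2169, 0.0162]
tcp_rot: [0.993, 0.117, 0.001, -0.0]
wrist_force: [1.8, -0.8, 8.6]
opening: 0.0006
grasp_force: 4.3
```

Call:
{"name": "step_arm", "arguments": {"targets": [[0,0,0.001,0],[0,0,0,0]]}}

```text
time: 4.1
tool_pos: [0.4996, 0.2169, 0.0161]
tcp_rot: [0.993, 0.117, 0.001, -0.0]
wrist_force: [-3.3, -3.3, 16.8]
opening: 0.0005
grasp_force: 8.6
```

The switch is bottomed out at 16.8 N. Rising, opening, and going back to the lamp.

Call:
{"name": "step_arm", "arguments": {"targets": [[0,0,-0.03,0],[0,0,-0.045,0],[0,0,-0.05,0],[0,0,-0.05,0],[0,0,-0.05,0],[-0.018,0.046,0,0],[-0.018,0.046,0,0],[-0.018,0.046,0,0]], "claw": 0.093}}

```text
time: 4.9
tool_pos: [0.4771, 0.0688, 0.239]
tcp_rot: [0.993, 0.118, 0.0, -0.0]
wrist_force: [0.8, -0.2, -0.6]
opening: 0.0599
grasp_force: 0.0
```

Call:
{"name": "step_arm", "arguments": {"targets": [[-0.014,0.046,0,0],[-0.014,0.046,0,0],[-0.012,0.046,0,0],[-0.01,0.046,0,0],[0,0,0,0],[0,0,0,0]]}}

```text
time: 5.5
tool_pos: [0.4713, -0.1214, 0.2383]
tcp_rot: [0.993, 0.116, -0.0, -0.0]
wrist_force: [0.6, 0.7, -0.9]
opening: 0.0927
grasp_force: 0.0
```

Run:
```python
from h import *
s=manip.read_state();M=Ro.from_quat(s["tcp_rot"]).as_matrix();print(s["time"],s["tool_pos"],s["opening"],np.degrees(np.arctan2(M[1,0],M[0,0])),to_tool([.4785,-.1685,.1247]))
```

```text
5.5 [ 0.47133549 -0.1214248   0.23828991] 0.09271347243321247 13.281003302557245 [-0.00377456  0.04757725  0.11354396]
```

Call:
{"name": "step_arm", "arguments": {"targets": [[-0.004,0.0475,0,-0.8],[0,0,0,0],[0,0,0.04,0],[0,0,0.03,0],[0,0,0.02,0],[0,0,0.015,0],[0,0,0.008,0],[0,0,0,0]]}}

```text
time: 6.3
tool_pos: [0.4786, -0.1669, 0.125]
tcp_rot: [0.992, 0.124, -0.001, -0.0]
wrist_force: [0.0, 0.4, 0.1]
opening: 0.0926
grasp_force: 0.0
```

Run:
```python
from h import *
im=manip.get_image("wrist"); cv2.imwrite("pics/w4.png",im["pixels"])
P=[]
for i in range(3):
    manip.get_image("top"); s=manip.read_state();P.append(to_tool([.4785,-.1685,.1247]))
M=Ro.from_quat(s["tcp_rot"]).as_matrix();print(s["time"],s["wrist_force"],np.degrees(np.arctan2(M[1,0],M[0,0])),np.mean(P,0))
```

```text
6.5 [ 0.25929961  0.63208632 -0.73397502] 14.2492271262599 [-0.00134742  0.00016035  0.00231747]
```

View pics/w4.png

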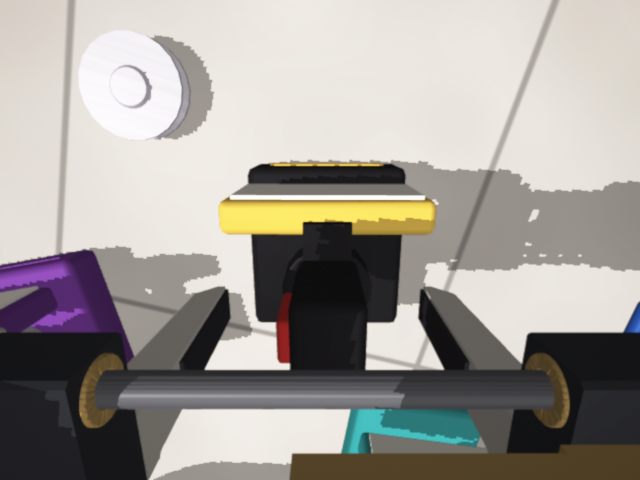

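The grip (columns 290–366, red button at 284) sits centred between the fingers (230–420). Closing.

Call:
{"name": "step_arm", "arguments": {"targets": [[0,0,0.001,0],[0,0,0,0],[0,0,0,0],[0,0,0,0],[0,0,0,0],[0,0,0,0],[0,0,0,0],[0,0,0,0]], "claw": 0}}

```text
time: 7.3
tool_pos: [0.4787, -0.1673, 0.1247]
tcp_rot: [0.992, 0.124, -0.0, -0.001]
wrist_force: [-1.9, 5.8, 3.1]
opening: 0.0338
grasp_force: 2.8
```

Call:
{"name": "step_arm", "arguments": {"targets": [[0,0,0,0],[0,0,0,0],[0,0,0,0],[0,0,0,0]]}}

```text
time: 7.7
tool_pos: [0.4789, -0.1678, 0.1247]
tcp_rot: [0.992, 0.124, -0.0, -0.0]
wrist_force: [-0.8, 0.9, 0.3]
opening: 0.0309
grasp_force: 30.0
```

Opening is 31 mm at 30 N, so the button is in. Lifting.

Call:
{"name": "step_arm", "arguments": {"targets": [[0,0,-0.004,0],[0,0,-0.008,0],[0,0,-0.01,0],[0,0,-0.012,0],[0,0,-0.012,0],[0,0,-0.012,0],[0,0,-0.01,0],[0,0,-0.008,0]]}}

```text
time: 8.5
tool_pos: [0.4788, -0.1678, 0.2018]
tcp_rot: [0.992, 0.124, -0.0, -0.0]
wrist_force: [1.4, 1.0, -4.2]
opening: 0.0305
grasp_force: 30.0
```

Call:
{"name": "step_arm", "arguments": {"targets": [[0,0,-0.006,0],[0,0,-0.005,0],[0,0,-0.006,0],[0,0,-0.01,0],[0,0,-0.012,0],[0,0,-0.012,0],[0,0,-0.012,0],[0,0,-0.012,0]]}}

```text
time: 9.3
tool_pos: [0.4788, -0.1679, 0.2769]
tcp_rot: [0.992, 0.124, -0.0, -0.0]
wrist_force: [1.7, 1.0, -6.9]
opening: 0.0306
grasp_force: 30.0
```

Call:
{"name": "step_arm", "arguments": {"targets": [[0,0,-0.008,0],[0,0,-0.004,0],[0,0,-0.002,0],[0,0,-0.002,0],[0,0,-0.001,0],[0,0,0,0]]}}

```text
time: 9.9
tool_pos: [0.4789, -0.1679, 0.2926]
tcp_rot: [0.992, 0.124, -0.0, -0.0]
wrist_force: [-0.4, 2.7, -5.8]
opening: 0.0308
grasp_force: 30.0
```

Call:
{"name": "step_arm", "arguments": {"targets": [[0,0,-0.001,0],[0,0,0,0],[0,0,0,0],[0,0,0,0]]}}

```text
time: 10.3
tool_pos: [0.4789, -0.1679, 0.2937]
tcp_rot: [0.992, 0.124, -0.0, -0.0]
wrist_force: [-0.4, 3.1, -6.8]
opening: 0.0304
grasp_force: 30.0
```

Call:
{"name": "step_arm", "arguments": {"targets": [[0,0,-0.001,0],[0,0,-0.0005,0],[0,0,0,0],[0,0,0,0]]}}

```text
time: 10.7
tool_pos: [0.4788, -0.1679, 0.2947]
tcp_rot: [0.992, 0.124, -0.0, -0.0]
wrist_force: [1.3, 2.1, -10.7]
opening: 0.0308
grasp_force: 30.0
```

Run:
```python
from h import *
a=cv2.imread("pics/side0.png");im=manip.get_image("side");b=im["pixels"];s=manip.read_state();print(s["tool_pos"],s["wrist_force"],s["grasp_force"])
cv2.imwrite("pics/end.png",cv2.convertScaleAbs(b,alpha=1.3))
```

```text
[ 0.47878739 -0.16783372  0.29475059] [  0.56393141   1.76178681 -12.2235769 ] 29.997212290763855
```

View pics/end.png

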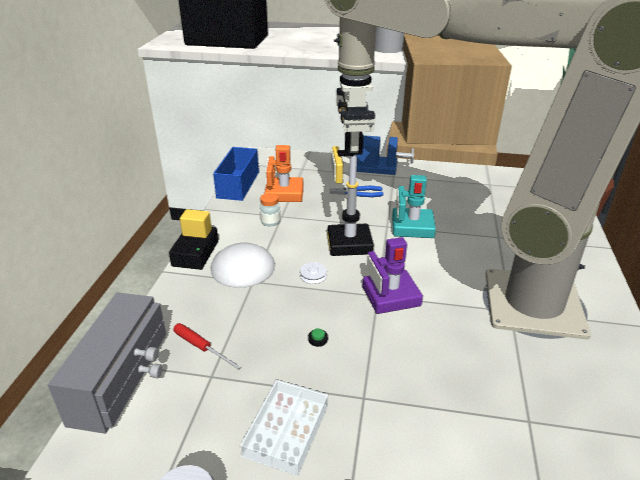

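The picture shows both tube sections out (mast from (352,235) to (354,140)), the grip still held, and everything else where it was. The pull has risen to 12 N, so the mast is against the second stop.

```bash
python3 -c "
from workcell import manip; print(manip.hand_in())"
```

```text
the job is handed in; nothing more can be done
None
```

I pressed the green switch fully down, squeezed the lamp's red release button in, pulled the mast up to its second stop, and handed the job in still gripping it there at about 30 N; the other things look unmoved in the last picture, I couldn't confirm from it that the lamp lit, and no verdict came back.

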